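# Close the leak-test cell and hold it shut

### The job

Pick the cover with the bar grip up off the bench and set it level on top of the leak-test cell's locating pin, with the socket in its underside about 20 mm to one side of the pin; keep it resting there a moment, then slide it until the socket finds the pin and the cover drops onto it. The cover goes on the same way round as the base, square and centred on it. Then press the cover down against the sprung seal until it is flush on the base, and finish still holding it pressed down; leave everything else on the bench where it is.

Things in the scene. Friction and masses are not known exactly. Their poses are not given: they have to be found in the camera images.
- cell_base: Leak-test cell base: grey slab 150 (x) x 110 (y) x 30 (z) mm fixed to the bench, right of the robot. Origin: centre of its underside; z up. Brass hose port on its -x end. Round its flat top runs a black seal frame (104 x 68 mm outside, 8 mm wide, centred), 5 mm proud. Inside it one steel pin stands off centre, at x = +20 mm, y = 0.
- pin_top (a point): Centre of the locating pin's top, at (20, 0, 45) mm in the base's frame. The pin is round, 14 mm across, chamfered 2.5 mm at the top; it rises 15 mm above the base's top and 10 mm above the unpressed seal. It is rigid.
- seal (a joint): How far the sprung seal frame is pressed down, m: 0 free (5 mm proud), 0.005 level with the base's top. Its spring takes 6 N before it starts to move and 11 N at 0.005; the cover's own weight does not press it, and it lifts the cover again when let go.
- cover: Cover, loose, flat on the bench before the tray warmer: aluminium plate 120 (x) x 80 (y) x 18 mm, 0.35 kg. Origin: centre of its underside; z up. Black bar grip 56 (x) x 22 (y) mm, z = 18 to 58 mm, off centre at x = +20 mm (the plate reaches farther on the -x side); take it across y. Home: centre over the base's centre, axes along the base's, underside 30 mm above the base's origin.
- socket (a point): Centre of the mouth of the cover's blind socket, in its underside straight below the middle of the grip, at (20, 0, 0) mm in the cover's frame. Round, 18 mm wide, 18 mm deep, mouth chamfered 1 mm; not visible from above.
- the_bench_timer: Bystander, loose: white bench timer lying flat, 72x66x21 mm. Origin: centre of its underside.
- the_beaker: Bystander, loose: open beaker standing, 69 mm wide, 83 mm tall. Origin: centre of its underside.
- the_marker_1: Bystander, loose: marker pen lying flat, 135 mm long, 17 mm thick. Origin: centre of its underside.
- the_vial_1: Bystander, loose: capped vial standing, 25 mm wide, 56 mm tall. Origin: centre of its underside.
- the_vial_2: Bystander, loose: second capped vial standing, 25 mm wide, 56 mm tall. Origin: centre of its underside.
- the_tape_roll: Bystander, loose: roll of tape lying flat, 104 mm wide, 25 mm tall. Origin: centre of its underside.
Mind the look-alikes: they are no part of the job. Leave any turquoise look-alike of the cover alone.

How it is judged:
On the way, in this order (a step that is already met when the one before it is completed fails the run):
1. the cover rests level on top of the pin, its socket 8 to 45 mm to one side of it (z of socket in the frame of cell_base between 0.042 and 0.05 m and horizontal distance between socket and pin_top between 0.008 and 0.045 m and angle between cover's own z axis and vertical below 0.15 rad and contact force between cover and cell_base above 0.5 N), for 0.2 s.
2. the cover has dropped over the pin (underside at least 5 mm below the pin's top, socket within 4 mm of the pin) (z of socket in the frame of cell_base below 0.04 m and horizontal distance between socket and pin_top below 0.004 m), for 0.1 s.
At the end, for the whole second after the job is handed in: Fingers still bear on the cover (over 2 N): socket within 4 mm of the pin, cover within 6 mm of the base's centre, same way round, square within 7 degrees, level within 3, still, its underside at most 2 mm above the base's top, seal pressed over 3 mm (horizontal distance between socket and pin_top below 0.004 m and horizontal distance between cover and cell_base below 0.006 m and angle between the x axis of cover and the x axis of cell_base, either way round below 0.12 rad and angle between cover's own z axis and vertical below 0.05 rad and z of socket in the frame of cell_base between 0.027 and 0.032 m and value of joint seal above 0.003 m and contact force between the fingers and cover above 2 N and linear speed of cover below 0.02 m/s); the arm keeps its last pose, push and grip.
It fails at once if a bystander is moved by more than 30 mm or tipped over (distance of any of the_bench_timer, the_beaker, the_marker_1, the_vial_1, the_vial_2, the_tape_roll from where it was at the start of the episode above 0.03 m or angle between any of the_vial_1, the_vial_2, the_beaker's own z axis and vertical above 0.6 rad).
It also fails if it takes over 43 s, if anything falls off the work surface, if the arm or the gripper's body presses on something with over 40 N, if the wrist force passes 120 N, or if a joint passes its speed limit or range.

### The arm

A 6-joint arm with a two-finger parallel gripper is mounted at the origin on a cart in front of the work surface, level with it; the furniture and walls round the work are solid. World frame = base frame: x ahead of the robot, y to its left, z up, the work surface at z = 0. Lengths are in m, angles in rad, forces in N, time in s.
With the tool pointing down it reaches from about 0.35 to 0.975 m from the base axis. Payload 4.9 kg.
Tool frame: the origin (TCP) lies at the very end of the fingers, on their centre line; the grasp point (between the pads) lies 19 mm behind it; z points along the fingers, y is the line along which they close (so a half turn about z gives the same grasp; the last joint's range is limited). The gripper opens to 85 mm and grips with 20 to 120 N. Pads are 22 mm wide; open, the fingers measure 114 mm over their backs; the gripper's body (76 mm by 85 mm) begins 54 mm behind the grasp point. The pads swing forward as they close: fully open they stand 13 mm farther back than shut.
Start: joints at [-1.36, 0.053, 1.613, -0, 1.476, -0.119], TCP at [0.202, -0.591, 0.231] pointing down, gripper open.
Joint ranges: [-3.01, 3.01], [-1.01, 2.22], [0.06, 2.58], [-1.02, 4.17], [0.09, 2.62], [-3.14, 3.14]. Speed limits (rad/s): [2.57, 2.57, 3.14, 3.14, 3.14, 3.14].

### API

Orientations are given as a unit quaternion [w, x, y, z].
In Python, from plant import manip gives the robot as it stands.
- The arm moves only by the tool play_rows, never from a script. Its argument "series" is a list that holds one entry, the list of rows, each a list of 7 numbers: the shift along the world's x, y, z in m, then the turn, a rotation vector about the world's x, y, z in degrees, then the opening, from 0 (shut) to 1 (fully open). In form: [[[dx, dy, dz, rx, ry, rz, grip], ...]]. A call has 1 to 10 rows; each row shifts and turns the commanded pose from where the row before left it; what a row does not reach is not made up. A row lasts 1/10 s, in which the tool goes at most 50 mm and 8.59 degrees, less where a joint would pass 70% of its speed; a pose out of reach is approached as far as the arm can. A call with a gripper value outside its range is refused whole. The fingers move at their own pace and stop on an object; the grip force is fixed at half the most. Time passes only in rows, so rows that do not move let the fingers close. It gives the time, the measured TCP pose, the force, the opening and the grip force at its end, in the units of the state.
- manip.state(): the state, without advancing time (a new reading comes with each control period).
- manip.grab_frame(name): name is "scene" or "top" or "wrist"; returns a dict with "frame" (480x640x3 uint8, blue, green, red), "mtx" (3x3 intrinsics, pixels), "R" (3x3) and "t" (3): a world point X has camera coordinates R X + t. Camera axes: x right, y down, z forward; pixel columns grow to the right and rows downward; lengths in m; the calibration is good to about 2 mm. A picture is of the moment at which its call begins. There is no depth.
- manip.job_done(): hands the job in; it is judged then, once.
The state is a dict: "time": time; "joint_pos": joint angles; "joint_vel": joint speeds; "joint_efforts": joint torques, N m; "tool_pos": TCP position; "tool_rot": TCP orientation; "contact_force": force on the tool from outside, world axes, zero at the start; "ft_torque": the same for the moment, N m; "gripper_width": opening from 0.0 (shut) to 1.0 (fully open); "grasp_force": force on a finger pad.
Only numpy, scipy, OpenCV 4.12 (cv2) and the standard library are available. Lean on these libraries where they do the work, as an engineer would, in place of code of your own. Each camera call takes 0.05 s, during which the arm holds its last target. There are 200 camera calls.

## Working session

There is one attempt and no reset: what is moved stays moved. The work goes in short steps, Python scripts to look and compute and a tool call to move; the robot and the scene stay as the last step left them, time stands still between calls to the robot, and variables do not carry over. Pictures are saved under pics/ and viewed, at most 10 in all, crops included, and the job is handed in when it is done.

Besides the shell and the picture viewer there is one more tool, called after ">>>" as name([rows], argument=value, ...), one row to a line, values as JSON. play_rows: Moves the arm, as the interface text tells. Its arguments: {"type":"object","properties":{"series":{"type":"array"}},"required":["series"]}

```bash
mkdir -p pics && cat > h.py <<'E'
import numpy as np, cv2, pickle
from plant import manip
def grab(n,f):
    d=manip.grab_frame(n); cv2.imwrite(f'pics/{f}.png',d['frame']); pickle.dump(d,open(f'pics/{f}.pkl','wb')); return d
def ray(f,px,z):
    d=pickle.load(open(f'pics/{f}.pkl','rb')); R=np.array(d['R']);t=np.array(d['t']).ravel()
    c=-R.T@t; v=R.T@np.linalg.inv(d['mtx'])@np.array([*px,1.]); return c+v*(z-c[2])/v[2]
def proj(f,X):
    d=pickle.load(open(f'pics/{f}.pkl','rb')); p=d['mtx']@(np.array(d['R'])@np.array(X)+np.array(d['t']).ravel()); return p[:2]/p[2]
E
python3 - <<'E'
from h import *
a=grab('scene','s0');b=grab('top','t0')
print(manip.state())
for d in(a,b): print(-np.array(d['R']).T@np.array(d['t']).ravel())
E
```

```text
{'time': 0.1, 'joint_pos': array([-1.36000687e+00,  5.32910253e-02,  1.61413060e+00,  5.18295676e-06,
        1.47600111e+00, -1.19006030e-01]), 'joint_vel': array([-0.0005149 , -0.00241685, -0.00419189, -0.00064807, -0.00066017,
       -0.00075306]), 'joint_efforts': array([-5.34399587e-04, -3.94905889e+01, -3.71364284e+01, -1.22368897e-04,
        3.91806301e-03, -2.28465524e-05]), 'tool_pos': array([ 0.20228778, -0.59077455,  0.23020143]), 'tool_rot': array([-9.14194354e-04,  9.86434774e-01,  1.64151150e-01, -3.94010865e-05]), 'contact_force': array([ 0.0235608 , -0.14304412, -0.58569868]), 'ft_torque': array([ 0.00743695, -0.03454553, -0.01894725]), 'grasp_force': 0.0, 'gripper_width': 0.9985890983537878}
[-0.65678246 -0.79399726  0.7609268 ]
[ 0.38997982 -0.01727608  1.76584246]
```

View pics/t0.png

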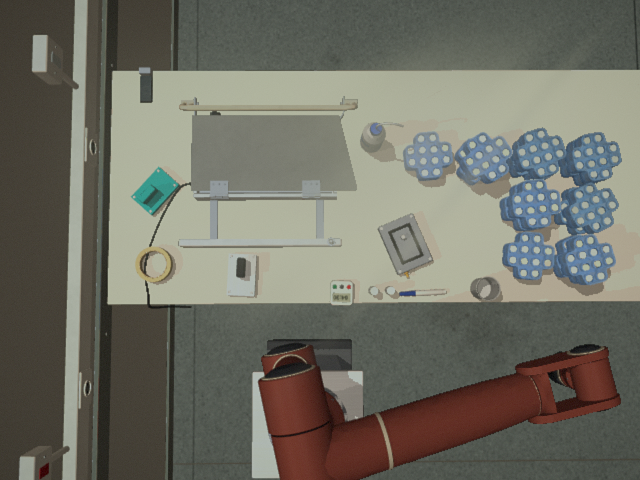

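View pics/s0.png

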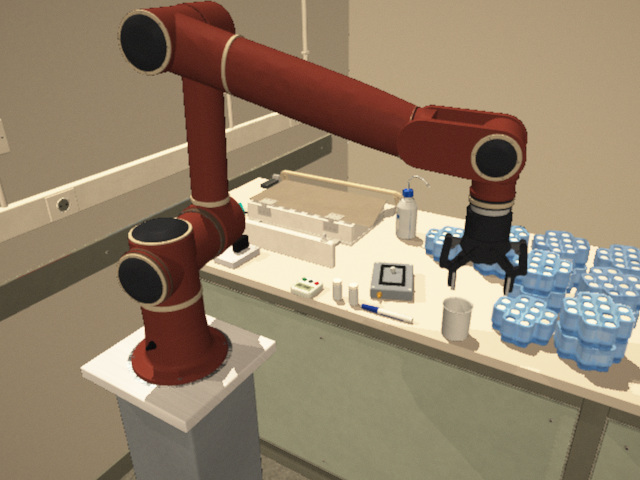

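Top view: candidates for the cover are the pale plate with a black bar at (241,275) and the turquoise one at (155,190). The pale aluminium one in front of the tray warmer fits, since the turquoise is the look-alike. The base is at (405,243), with its brass port near (411,275). I'll confirm both in one enlarged crop.

```bash
python3 - <<'E'
from h import *
im=cv2.imread('pics/t0.png')
A=cv2.resize(im[245:305,215:270],None,fx=7,fy=7,interpolation=cv2.INTER_CUBIC)
B=cv2.resize(im[205:280,370:440],None,fx=5.6,fy=5.6,interpolation=cv2.INTER_CUBIC)
print(A.shape,B.shape)
cv2.imwrite('pics/c0.png',np.hstack([A,B[:420,:]]))
for p,z in [((241,275),.018),((240,267),.058),((405,243),.03)]: print(ray('t0',p,z))
E
```

```text
(420, 385, 3) (420, 392, 3)
[0.42498074 0.19004233 0.018     ]
[0.44672917 0.18820695 0.058     ]
[ 0.51417695 -0.28351929  0.03      ]
```

View pics/c0.png

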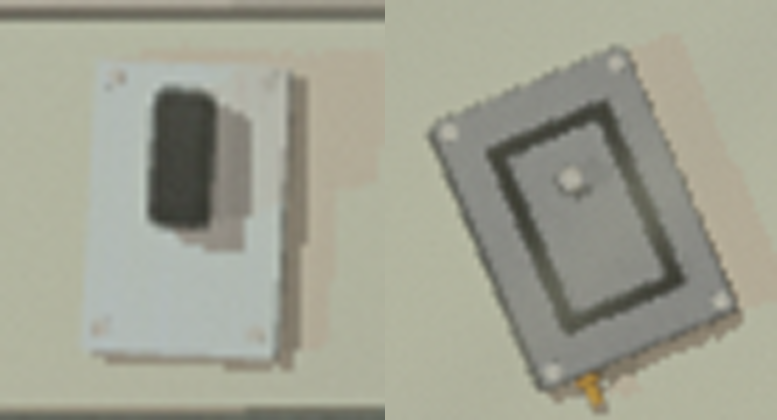

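The crop confirms the pale cover, with its black grip off-centre towards the image top (+x). The base's port is at the lower end and its pin at crop (571,180), so both +x ends face roughly away from the robot. Next are the poses.

```bash
python3 - <<'E'
from h import *
def A(p): return ((p[0]+.5)/7+215-.5,(p[1]+.5)/7+245-.5)
def B(p): return ((p[0]-385+.5)/5.6+370-.5,(p[1]+.5)/5.6+205-.5)
def pose(P,z,cv):
    W=np.array([ray('t0',cv(p),z)[:2] for p in P]); c=W.mean(0)
    x=(W[0]+W[1]-W[2]-W[3])/2; y=(W[0]+W[3]-W[1]-W[2])/2
    yx=np.degrees(np.arctan2(x[1],x[0])); yy=np.degrees(np.arctan2(-y[0],y[1]))
    print(c,np.hypot(*x),np.hypot(*y),yx,yy); return c,np.radians(yx+yy)/2
c,a=pose([(98,62),(290,70),(275,358),(84,350)],.018,A)
print('grip by plate',c+.02*np.array([np.cos(a),np.sin(a)]), 'bygrip',ray('t0',A((182,158)),.058))
c,a=pose([(432,133),(622,47),(738,308),(545,388)],.03,B)
print('pin',c+.02*np.array([np.cos(a),np.sin(a)]),ray('t0',B((571,180)),.045),np.degrees(a))
c,a=pose([(488,152),(608,101),(685,280),(567,332)],.035,B)
print('pin',c+.02*np.array([np.cos(a),np.sin(a)]),np.degrees(a))
from scipy.spatial.transform import Rotation as Ro
q=manip.state()['tool_rot']; print(Ro.from_quat(q[[1,2,3,0]]).as_matrix())
E
```

```text
[0.42636804 0.18931203] 0.11858468449398778 0.07888210789383167 -2.6491232910876077 -2.726570079509241
grip by plate [0.44634603 0.18837414] bygrip [0.44631721 0.18659593 0.058     ]
[ 0.51237246 -0.2839621 ] 0.1451636488083649 0.10821700822427356 23.048765077541553 23.046977411348887
pin [ 0.53077603 -0.2761321 ] [ 0.53112664 -0.27522476  0.045     ] 23.04787124444522
[ 0.51331696 -0.28463484] 0.10037663270698166 0.06704578985601346 22.597811360361515 23.010702500563905
pin [ 0.53175365 -0.27688315] 22.80425693046271
[[ 9.46108797e-01  3.23848732e-01 -3.77865312e-04]
 [ 3.23848877e-01 -9.46107129e-01  1.79065073e-03]
 [ 2.22398905e-04 -1.81652167e-03 -9.99998325e-01]]
```

>>> play_rows([
  [[0.0244,0.04,0,0,0,-2.16,1],[0.0244,0.04,0,0,0,-2.16,1],[0.0244,0.04,0,0,0,-2.16,1],[0.0244,0.04,0,0,0,-2.16,1],[0.0244,0.04,0,0,0,-2.16,1],[0.0244,0.04,0,0,0,-2.16,1],[0.0244,0.04,0,0,0,-2.16,1],[0.0244,0.04,0,0,0,-2.16,1],[0.0244,0.04,0,0,0,-2.16,1],[0.0244,0.04,0,0,0,-2.16,1]],
])

```text
time: 1.1
tool_pos: [0.4468, -0.1894, 0.231]
tool_rot: [-0.0, 1.0, -0.024, -0.0]
contact_force: [1.0, -1.0, 0.6]
gripper_width: 1.0
grasp_force: 0.0
```

>>> play_rows([
  [[0,0.04,0,0,0,0,1],[0,0.04,0,0,0,0,1],[0,0.04,0,0,0,0,1],[0,0.04,0,0,0,0,1],[0,0.04,0,0,0,0,1],[0,0.04,0,0,0,0,1],[0,0.04,0,0,0,0,1],[0,0.04,0,0,0,0,1],[0,0.04,0,0,0,0,1],[0,0.018,0,0,0,0,1]],
])

```text
time: 2.1
tool_pos: [0.4456, 0.1894, 0.2308]
tool_rot: [-0.0, 1.0, -0.022, -0.0]
contact_force: [0.5, -0.4, 0.3]
gripper_width: 0.997
grasp_force: 0.0
```

```bash
python3 - <<'E'
from h import *
from scipy.spatial.transform import Rotation as Ro
d=grab('wrist','w0'); s=manip.state(); print(s['time'],s['tool_pos'],Ro.from_quat(s['tool_rot'][[1,2,3,0]]).as_matrix()[:,0],-np.array(d['R']).T@np.array(d['t']).ravel())
print(proj('w0',[.446,.1875,.058]))
E
```

```text
2.15 [0.44556454 0.19041048 0.23074978] [ 0.9990669  -0.04317279 -0.00119959] [0.52875342 0.18626681 0.37289102]
[320.35461482 212.78658693]
```

View pics/w0.png

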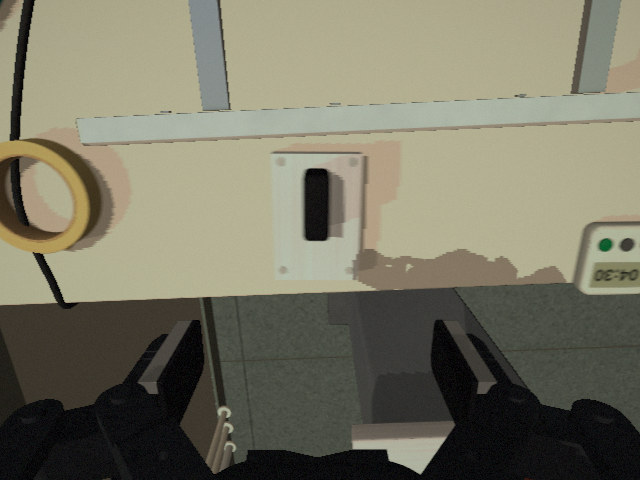

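The wrist view shows the cover with grip top centre near (316,204) and plate corners at (273,153), (363,153), (360,278), (272,280). I'll refine the cover pose from these.

```bash
python3 - <<'E'
from h import *
print('g',ray('w0',(316.5,204.5),.058))
W=np.array([ray('w0',p,.018)[:2] for p in [(272,153),(361,153),(359,279),(273,280)]]);c=W.mean(0);print(W,c)
im=cv2.imread('pics/w0.png').astype(int)
m=(im.sum(2)<110).astype('uint8'); m[:150]=0;m[260:]=0;m[:,:290]=0;m[:,345:]=0
p=np.argwhere(m)[:,::-1].astype(np.float32);print(cv2.minAreaRect(p),p.min(0),p.max(0))
m=((im.min(2)>165)).astype('uint8'); m[:148]=0;m[290:]=0;m[:,:262]=0;m[:,372:]=0
p=np.argwhere(m)[:,::-1].astype(np.float32);print(cv2.minAreaRect(p))
g=ray('w0',(305.5,205),.058)-ray('w0',(328,205),.058);print(g)
print(ray('w0',(316,170),.058)-ray('w0',(316,240),.058))
E
```

```text
g [0.45300663 0.19030901 0.058     ]
[[0.4909431  0.22742215]
 [0.48749035 0.15009231]
 [0.36793531 0.15313995]
 [0.37056533 0.23620915]] [0.42923353 0.19171589]
((316.0, 204.0), (70.0, 22.0), 90.0) [305. 169.] [327. 239.]
((313.8289489746094, 216.4175567626953), (127.7164535522461, 79.6845932006836), 87.9726791381836)
[0.00080575 0.01808941 0.        ]
[ 0.05771315 -0.00262823  0.        ]
```

>>> play_rows([
  [[0.0025,-0.0015,-0.04,0,0,0,1],[0,0,-0.04,0,0,0,1],[0,0,-0.04,0,0,0,1],[0,0,-0.03,0,0,0,1],[0,0,-0.03,0,0,0,1],[0,0,-0.015,0,0,0,1],[0,0,-0.008,0,0,0,1],[0,0,0,0,0,0,0.5],[0,0,0,0,0,0,0],[0,0,0,0,0,0,0]],
])

```text
time: 3.15
tool_pos: [0.4501, 0.1854, 0.0297]
tool_rot: [-0.0, 1.0, -0.024, 0.001]
contact_force: [-0.2, -0.4, 0.7]
gripper_width: 0.516
grasp_force: 0.0
```

>>> play_rows([
  [[0,0,0,0,0,0,0],[0,0,0,0,0,0,0],[0,0,0,0,0,0,0],[0,0,0,0,0,0,0],[0,0,0,0,0,0,0]],
])

```text
time: 3.65
tool_pos: [0.4502, 0.1856, 0.0298]
tool_rot: [-0.0, 1.0, -0.024, 0.001]
contact_force: [-0.8, 1.2, 6.0]
gripper_width: 0.245
grasp_force: 60.7
```

>>> play_rows([
  [[0,0,0.01,0,0,0,0],[0,0,0.025,0,0,0,0],[0,0,0.03,0,0,0,0],[0,0,0.03,0,0,0,0],[0,0,0.03,0,0,0,0],[0,-0.01,0,0,0,0,0],[0,-0.02,0,0,0,0,0],[0,-0.03,0,0,0,0,0],[0,-0.03,0,0,0,1,0],[0,-0.03,0,0,0,2,0]],
])

```text
time: 4.65
tool_pos: [0.4469, 0.0635, 0.1504]
tool_rot: [0.0, 1.0, 0.003, -0.002]
contact_force: [-0.2, 0.6, -2.6]
gripper_width: 0.247
grasp_force: 59.4
```

>>> play_rows([
  [[0,-0.03,0,0,0,2.4,0],[0,-0.03,0,0,0,2.5,0],[0,-0.035,0,0,0,2.5,0],[0,-0.035,0,0,0,2.5,0],[0.015,-0.035,0,0,0,2.5,0],[0.02,-0.035,0,0,0,2.5,0],[0.02,-0.035,0,0,0,2.5,0],[0.02,-0.035,0,0,0,2.5,0],[0.015,-0.034,0,0,0,2.5,0],[0.009,-0.03,0,0,0,0,0]],
])

```text
time: 5.65
tool_pos: [0.5467, -0.2703, 0.1499]
tool_rot: [-0.001, 0.98, 0.197, -0.002]
contact_force: [-0.5, 0.6, -3.2]
gripper_width: 0.243
grasp_force: 59.4
```

>>> play_rows([
  [[0,0,0,0,0,0,0],[0,0,0,0,0,0,0],[0,0,0,0,0,0,0]],
])

```text
time: 5.95
tool_pos: [0.5465, -0.2677, 0.1513]
tool_rot: [-0.001, 0.98, 0.197, -0.001]
contact_force: [0.8, 0.6, -3.9]
gripper_width: 0.248
grasp_force: 59.9
```

```bash
python3 - <<'E'
from h import *
from scipy.spatial.transform import Rotation as Ro
d=grab('wrist','w1'); t=grab('top','t1'); s=manip.state(); print(s['time'],s['tool_pos'],Ro.from_quat(s['tool_rot'][[1,2,3,0]]).as_matrix(),s['contact_force'])
A=cv2.resize(t['frame'][200:300,360:440],None,fx=4.8,fy=4.8,interpolation=cv2.INTER_CUBIC)
cv2.imwrite('pics/c1.png',cv2.resize(np.hstack([d['frame'][:480,100:500],A]),None,fx=1,fy=1))
E
```

```text
6.05 [ 0.54710585 -0.26761675  0.15234548] [[ 9.22208642e-01  3.86690205e-01 -1.38065075e-03]
 [ 3.86691658e-01 -9.22208518e-01  1.00508921e-03]
 [-8.84589728e-04 -1.46078808e-03 -9.99998542e-01]] [-0.53399612  0.70925022 -3.34982012]
```

View pics/c1.png

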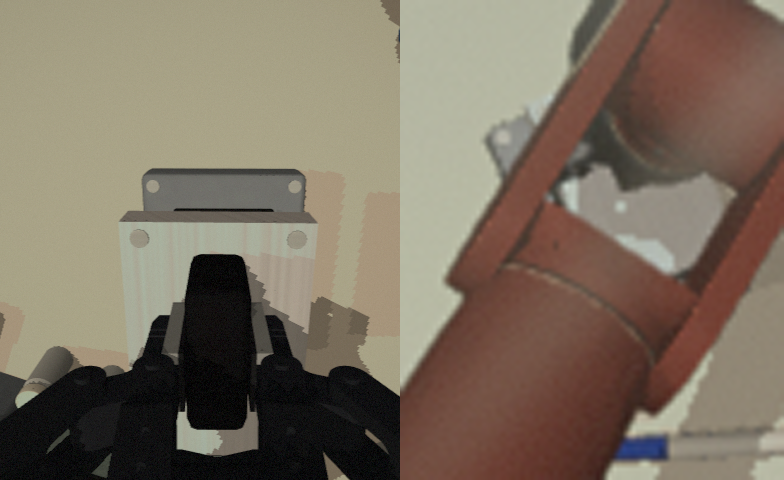

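The wrist view shows the gripped, level cover with its front top edge from (220,222) to (418,222). The base's front edge is behind it at about (243..405, 177), with screws at (252,186) and (394,186).

```bash
python3 - <<'E'
from h import *
z=.152-.0298+.018
a,b=ray('w1',(220,222),z),ray('w1',(418,222),z); print('cover front',a,b,np.linalg.norm(a-b),np.degrees(np.arctan2(b[0]-a[0],a[1]-b[1])))
u=np.array([.922,.387,0]); print('socket est',(a+b)/2-.04*u)
for zz,r in((.03,178),(.0,168)):
    a,b=ray('w1',(243,r),zz),ray('w1',(405,r),zz); print('base front',a,b,np.linalg.norm(a-b),(a+b)/2-.055*u)
a,b=ray('w1',(252,186),.03),ray('w1',(394,186),.03); print('screws',a,b,np.degrees(np.arctan2(-(b[0]-a[0]),b[1]-a[1])))
# screws from top crop: (617,63)->(449,132)
B=lambda p:((p[0]-385+.5)/5.6+370-.5,(p[1]+.5)/5.6+205-.5)
print(ray('t0',B((449,132)),.03),ray('t0',B((617,63)),.03))
E
```

```text
cover front [ 0.56779249 -0.21641387  0.1402    ] [ 0.5981583  -0.28888616  0.1402    ] 0.07857681029348568 22.73363360595277
socket est [ 0.54609539 -0.26813002  0.1402    ]
base front [ 0.56218902 -0.20726976  0.03      ] [ 0.6033581  -0.30563531  0.03      ] 0.1066333677715386 [ 0.53206356 -0.27773753  0.03      ]
base front [ 0.56209317 -0.20164939  0.        ] [ 0.60757653 -0.31034948  0.        ] 0.11783227872192585 [ 0.53412485 -0.27728444  0.        ]
screws [ 0.55946549 -0.21453462  0.03      ] [ 0.59579345 -0.30131613  0.03      ] -157.2851330663199
[ 0.55752975 -0.21481975  0.03      ] [ 0.59294961 -0.30232148  0.03      ]
```

>>> play_rows([
  [[0.004,-0.001,-0.02,0,0,0,0],[0,0,-0.025,0,0,0,0],[0,0,-0.015,0,0,0,0],[0,0,-0.006,0,0,0,0],[0,0,-0.003,0,0,0,0],[0,0,-0.002,0,0,0,0],[0,0,-0.001,0,0,0,0],[0,0,0,0,0,0,0],[0,0,0,0,0,0,0]],
])

```text
time: 6.95
tool_pos: [0.5523, -0.2701, 0.0821]
tool_rot: [0.0, 0.98, 0.197, 0.0]
contact_force: [0.1, 0.3, -3.9]
gripper_width: 0.245
grasp_force: 59.8
```

>>> play_rows([
  [[0,0,-0.001,0,0,0,0],[0,0,-0.001,0,0,0,0],[0,0,0,0,0,0,0]],
])

```text
time: 7.25
tool_pos: [0.5518, -0.2697, 0.0791]
tool_rot: [-0.0, 0.98, 0.197, -0.0]
contact_force: [0.3, 0.4, -3.5]
gripper_width: 0.248
grasp_force: 59.8
```

>>> play_rows([
  [[0,0,-0.001,0,0,0,0],[0,0,-0.001,0,0,0,0],[0,0,-0.001,0,0,0,0],[0,0,0,0,0,0,0],[0,0,0,0,0,0,0]],
])

```text
time: 7.75
tool_pos: [0.5519, -0.2698, 0.0762]
tool_rot: [-0.0, 0.98, 0.197, -0.0]
contact_force: [0.0, -0.3, -3.8]
gripper_width: 0.243
grasp_force: 59.8
```

>>> play_rows([
  [[0,0,-0.001,0,0,0,0],[0,0,0,0,0,0,0],[0,0,0,0,0,0,0]],
])

```text
time: 8.05
tool_pos: [0.5519, -0.2698, 0.0752]
tool_rot: [-0.0, 0.98, 0.197, -0.0]
contact_force: [-0.7, -0.6, -3.5]
gripper_width: 0.245
grasp_force: 59.8
```

>>> play_rows([
  [[0,0,-0.001,0,0,0,0],[0,0,0,0,0,0,0],[0,0,0,0,0,0,0]],
])

```text
time: 8.35
tool_pos: [0.5521, -0.2699, 0.0748]
tool_rot: [0.0, 0.98, 0.197, 0.0]
contact_force: [-1.0, 0.5, -0.7]
gripper_width: 0.247
grasp_force: 60.4
```

>>> play_rows([
  [[0,0,-0.0005,0,0,0,0],[0,0,0,0,0,0,0],[0,0,0,0,0,0,0],[0,0,0,0,0,0,0],[0,0,0,0,0,0,0],[0,0,0,0,0,0,0]],
])

```text
time: 8.95
tool_pos: [0.5522, -0.2699, 0.0746]
tool_rot: [0.0, 0.98, 0.197, 0.0]
contact_force: [-2.5, 3.1, 6.4]
gripper_width: 0.248
grasp_force: 61.2
```

>>> play_rows([
  [[-0.002,-0.0006,0,0,0,0,0],[-0.002,-0.0006,0,0,0,0,0],[-0.002,-0.0006,0,0,0,0,0],[-0.002,-0.0006,0,0,0,0,0],[-0.002,-0.0006,0,0,0,0,0],[-0.002,-0.0006,0,0,0,0,0],[-0.002,-0.0006,0,0,0,0,0],[0,0,0,0,0,0,0],[0,0,0,0,0,0,0]],
])

```text
time: 9.85
tool_pos: [0.5359, -0.2737, 0.0719]
tool_rot: [-0.001, 0.98, 0.197, -0.002]
contact_force: [-0.9, -1.3, -2.8]
gripper_width: 0.247
grasp_force: 60.2
```

>>> play_rows([
  [[-0.001,-0.0003,0,0,0,0,0],[-0.001,-0.0003,0,0,0,0,0],[-0.001,-0.0003,0,0,0,0,0],[-0.001,-0.0003,0,0,0,0,0],[0,0,0,0,0,0,0],[0,0,0,0,0,0,0]],
])

```text
time: 10.45
tool_pos: [0.5339, -0.2752, 0.0738]
tool_rot: [-0.0, 0.98, 0.197, 0.0]
contact_force: [0.0, -0.5, -3.4]
gripper_width: 0.246
grasp_force: 60.0
```

>>> play_rows([
  [[0,0,-0.001,0,0,0,0],[0,0,-0.001,0,0,0,0],[0,0,-0.001,0,0,0,0],[0,0,0,0,0,0,0]],
])

```text
time: 10.85
tool_pos: [0.5338, -0.2751, 0.0705]
tool_rot: [-0.0, 0.98, 0.197, -0.0]
contact_force: [0.2, 0.2, -3.1]
gripper_width: 0.248
grasp_force: 59.9
```

>>> play_rows([
  [[0,0,-0.001,0,0,0,0],[0,0,-0.001,0,0,0,0],[0,0,-0.001,0,0,0,0],[0,0,-0.001,0,0,0,0],[0,0,-0.001,0,0,0,0],[0,0,0,0,0,0,0],[0,0,0,0,0,0,0]],
])

```text
time: 11.55
tool_pos: [0.5339, -0.2752, 0.0658]
tool_rot: [-0.0, 0.98, 0.197, -0.0]
contact_force: [-0.6, -0.1, -3.9]
gripper_width: 0.246
grasp_force: 59.9
```

>>> play_rows([
  [[0,0,-0.001,0,0,0,0],[0,0,-0.001,0,0,0,0],[0,0,-0.001,0,0,0,0],[0,0,-0.001,0,0,0,0],[0,0,0,0,0,0,0],[0,0,0,0,0,0,0]],
])

```text
time: 12.15
tool_pos: [0.5342, -0.2754, 0.0625]
tool_rot: [0.0, 0.98, 0.197, 0.0]
contact_force: [-2.7, 1.1, 3.8]
gripper_width: 0.242
grasp_force: 61.0
```

>>> play_rows([
  [[0,0,-0.001,0,0,0,0],[0,0,-0.001,0,0,0,0],[0,0,0,0,0,0,0],[0,0,0,0,0,0,0]],
])

```text
time: 12.55
tool_pos: [0.5343, -0.2754, 0.0605]
tool_rot: [0.0, 0.98, 0.197, 0.0]
contact_force: [-2.7, 0.5, 5.3]
gripper_width: 0.243
grasp_force: 61.2
```

>>> play_rows([
  [[0,0,-0.001,0,0,0,0],[0,0,0,0,0,0,0],[0,0,0,0,0,0,0],[0,0,0,0,0,0,0]],
])

```text
time: 12.95
tool_pos: [0.5343, -0.2755, 0.0599]
tool_rot: [0.0, 0.98, 0.197, 0.0]
contact_force: [-3.7, 2.0, 7.4]
gripper_width: 0.245
grasp_force: 61.5
```

```bash
python3 - <<'E'
from h import *
from scipy.spatial.transform import Rotation as Ro
d=grab('wrist','w2'); s=manip.state(); print(s['tool_pos'],Ro.from_quat(s['tool_rot'][[1,2,3,0]]).as_matrix()[:,2],s['contact_force'],s['ft_torque'])
E
```

```text
[ 0.53424019 -0.27546392  0.05985041] [ 4.84364862e-04 -3.98904438e-04 -9.99999803e-01] [-4.88818504  1.71869064  8.46506635] [ 0.49285716  0.6378594  -0.02697465]
```

View pics/w2.png

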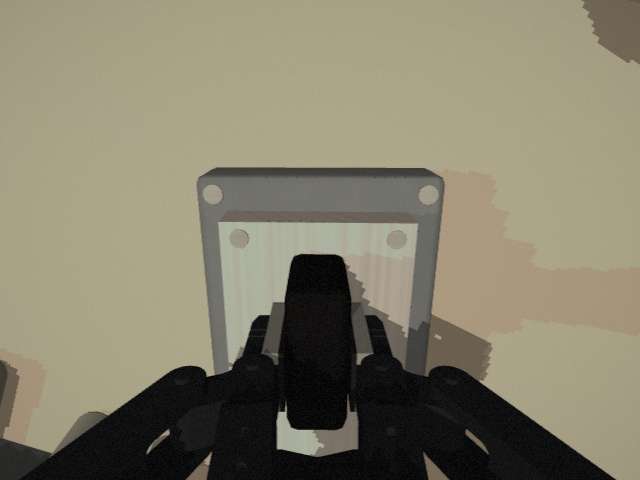

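The wrist view shows the cover square and centred on the base: cover front edge from (219,222) to (417,222), base from (198,178) to (443,178), with equal margins. It looks flush, so I'll press slightly more and hand in.

>>> play_rows([
  [[0,0,-0.0007,0,0,0,0],[0,0,0,0,0,0,0],[0,0,0,0,0,0,0],[0,0,0,0,0,0,0],[0,0,0,0,0,0,0]],
])

```text
time: 13.5
tool_pos: [0.5342, -0.2755, 0.0598]
tool_rot: [0.0, 0.98, 0.197, 0.0]
contact_force: [-5.9, 3.2, 11.3]
gripper_width: 0.243
grasp_force: 62.2
```

```bash
python3 -c "
from plant import manip
s=manip.state();print(s['tool_pos'],s['contact_force'],s['grasp_force']);print(manip.job_done())"
```

```text
[ 0.53423282 -0.27545272  0.05983588] [-5.87222837  3.20458179 11.30221146] 62.15342581272125
the job is handed in; nothing more can be done
None
```

I rested the cover on the pin, slid it until it dropped over, and pressed it down square and flush by my readings; I handed it in at about 13.5 s, still gripped and pressed, but `job_done()` returned no verdict.

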